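# Shut the kiln control box and lock its quarter-turn fastener

## Task

The white cover of the grey kiln control box stands ajar: push it down shut with the fingers, then set a fingertip in the orange slot of its round black fastener and turn it clockwise as far as it goes, so that the white pointer comes to the green dot and the cover is locked. Do not pull the cover further open, and leave the tumbler, tin and cork where they stand.

Things in the scene. Friction and masses are not known exactly. Their poses are not given: they have to be found in the camera images.
- control_box: grey sheet-metal control box, fixed to the table, 170 (x) x 190 (y) mm, 80 mm high without its cover; origin at the centre of its underside, +x towards the hinge at the back, +z up. The cover lies on its rim when shut, top face then 84 mm above the table; hinge line along y at x = +85 mm, z = 80 mm. The fastener's axis stands at x = -20 mm, y = 0 with the cover shut
- cover_corner (a point): point on the top face of the white cover (4 mm plate, 170 x 190 mm) at its bare front left corner, 15 mm from its front edge and 20 mm from its left edge: a good place to push; with the cover shut it lies at x = -70, y = +75, z = 84 mm of the box. A dark steel collar, 107 mm across and 4 mm high, surrounds the fastener's head
- cover (a joint): hinge angle of the cover, rad: 0 = shut on its stop, grows as its front edge (-x of the box) rises. A stiff hinge: the cover stays where it is left and takes about 2 N downward at its front edge to close; starts at 0.12 to 0.28
- fastener (a joint): angle of the fastener, rad: 0 = unlocked (pointer at the red dot, to the box's -y), grows clockwise seen from above to its stop at 1.571 = locked (pointer at the green dot, to the box's -x); starts at 0 to 0.3. Stays where left; turning takes about 0.2 N m (10 N at 20 mm from the axis). Its tongue below hooks under a lip of the box only if the cover is shut first
- slot: orange-lined straight slot in the fastener's black head (92 mm across), open upward; turns with it. Inside 32 mm wide (its x), 74 mm long (its y), 16 mm deep, flat floor. Origin on the fastener's axis at the middle of the slot's mouth, 4 mm above the cover's top face (88 mm above the table when shut), +z out of the cover; the white pointer is on the head beyond the slot's -y end
- amber_tumbler: amber glass tumbler, loose, 62 mm across, 82 mm high, to the right of the box; origin at the centre of its underside; to be left alone
- tin: round metal tin, loose, 67 mm across, 24 mm high, to the left of the box; origin at the centre of its underside; to be left alone
- cork: brown cork stopper, loose, 33 mm across, 32 mm high, at the right front of the box; origin at the centre of its underside; to be left alone

How it is judged:
On the way, in this order (a step that is already met when the one before it is completed fails the run):
1. the cover is pushed down shut while the fastener is still unlocked (value of joint cover below 0.03 rad and value of joint fastener below 0.5 rad), for 0.1 s.
2. with the cover shut, a finger in the slot turns the fastener through the middle of its travel (value of joint cover below 0.05 rad and value of joint fastener between 0.6 and 1.4 rad and contact force between the fingers and slot above 0.5 N), for 0.05 s.
At the end, for the whole second after the job is handed in: the cover is shut (hinge within 0.03 rad of its stop), the fastener is turned to its locked stop (beyond 1.45 of 1.571 rad), and tumbler, tin and cork stand within 20 mm of where they were (value of joint cover below 0.03 rad and value of joint fastener above 1.45 rad and not (distance of any of amber_tumbler, tin, cork from where it was at the start of the episode above 0.02 m) and angle between each of amber_tumbler, tin, cork's own z axis and vertical below 0.2 rad); the robot touches nothing.
It fails at once if the cover is lifted or pulled further open (beyond 0.4 rad) (value of joint cover above 0.4 rad).
It fails at once if the tumbler, tin or cork is moved or lifted by more than 20 mm (distance of any of amber_tumbler, tin, cork from where it was at the start of the episode above 0.02 m).
It also fails if it takes over 42 s, if anything falls off the work surface, if the arm or the gripper's body presses on something with over 40 N, if the wrist force passes 120 N, or if a joint passes its speed limit or range.

## Robot

A 6-joint arm with a two-finger parallel gripper is mounted at the origin on a cart in front of the work surface, level with it; the furniture and walls round the work are solid. World frame = base frame: x ahead of the robot, y to its left, z up, the work surface at z = 0. Lengths are in m, angles in rad, forces in N, time in s.
With the tool pointing down it reaches from about 0.375 to 0.975 m from the base axis. Payload 3.8 kg.
Tool frame: the origin (TCP) lies on the centre line of the jaws, within the pads' length; the fingertips stand 22 mm ahead of it and the grasp point (between the pads) lies 3 mm ahead of it; x points along the fingers, y is the direction in which the jaws open and shut, and the axes are right-handed (so a half turn about x gives the same grasp; the last joint's range is limited). The gripper opens to 85 mm and grips with 20 to 120 N. Pads are 22 mm wide; open, the fingers measure 114 mm over their backs; the gripper's body (76 mm by 85 mm) begins 54 mm behind the grasp point. The pads swing forward as they close: fully open they stand 13 mm farther back than shut.
Start: joints at [-1.218, 0.264, 1.604, -0, 1.274, -0.037], TCP at [0.256, -0.624, 0.253] pointing down, gripper open.
Joint ranges: [-2.63, 2.63], [-0.94, 2.18], [0.31, 2.57], [-1.31, 4.45], [0, 2.66], [-2.55, 2.55]. Speed limits (rad/s): [2.57, 2.57, 3.14, 3.14, 3.14, 3.14].

## Interface

Orientations are given as a rotation vector (axis times angle).
In Python, from workcell import monitor, eyes, finish_job gives the robot as it stands. The module is installed in compiled form; this text tells all that it offers.
- The arm moves only by the tool play_rows, never from a script. Its argument "deltas" is a list of rows, each an object of numbers: "wx", "wy", "wz": the turn, a rotation vector about the world's x, y, z in degrees; "x", "y", "z": the shift along the world's x, y, z in mm; "fingers": the closure, from -1 (fully open) to 1 (shut), so that 0 is half open. A call has 1 to 20 rows; each row is the pose to reach, as a shift and turn from the pose commanded when the call began; what a row does not reach only later rows make up. A row lasts 1/8 s, in which the tool goes at most 62.5 mm and 10.7 degrees, less where a joint would pass 70% of its speed; a pose out of reach is approached as far as the arm can. A call with a gripper value outside its range is refused whole. The fingers move at their own pace and stop on an object; "grip_force" is the grip in N (left out, the last holds). Time passes only in rows, so rows that repeat a pose let the fingers close. It gives the time, the measured TCP pose, the force and the opening at its end, in the units of the state.
- monitor.read_state(): the state, without advancing time (a new reading comes with each control period).
- eyes.read_camera(name): name is "scene" or "top" or "wrist"; returns a dict with "frame" (400x640x3 uint8, red, green, blue), "depth" (400x640 float32, m along the optical axis (not along the pixel's ray), 0 where there is no reading), "K" (3x3 intrinsics, pixels), "view" (4x4, takes a point from world to camera coordinates); the wrist camera has in their place "tool_from_camera" (4x4, takes a point from camera to tool coordinates, whose origin is the TCP and whose axes are the tool frame's). Camera axes: x right, y down, z forward; pixel columns grow to the right and rows downward; lengths in m; the calibration is good to about 2 mm. A picture is of the moment at which its call begins: read the wrist's pose just before it.
- finish_job(): hands the job in, once; it reports no verdict.
The state is a dict: "time": time; "q": joint angles; "joint_vel": joint speeds; "joint_torque": joint torques, N m; "tool_pos": TCP position; "tcp_rot": TCP orientation; "wrist_force": force on the tool from outside, world axes, zero at the start; "torque": the same for the moment, N m; "width": opening from 0.0 (shut) to 1.0 (fully open).
Only numpy, scipy, OpenCV 4.12 (cv2) and the standard library are available. Lean on these libraries where they do the work, as an engineer would, in place of code of your own. Each camera call takes 0.05 s, during which the arm holds its last target.

## Working session

There is one attempt and no reset: what is moved stays moved. The work goes in short steps, Python scripts to look and compute and a tool call to move; the robot and the scene stay as the last step left them, time stands still between calls to the robot, and variables do not carry over. Pictures are saved under pics/ and viewed, and the job is handed in when it is done.

Besides the shell and the picture viewer there is one more tool, called after "Call:" as a command line: name --argument value ..., lists and objects as JSON in quotes. play_rows: Moves the arm, as the interface text tells. Its arguments: {"type":"object","properties":{"deltas":{"type":"array"},"grip_force":{"type":"number"}},"required":["deltas"]}

```bash
mkdir -p pics; python3 - <<'E'
from workcell import monitor, eyes
import cv2,numpy as np
print(monitor.read_state())
for n in ("scene","top"):
    c=eyes.read_camera(n); cv2.imwrite(f"pics/{n}0.png",c["frame"][:,:,::-1]); np.savez(f"{n}0.npz",**c)
    print(n,c["K"],c["view"])
E
```

```text
{'time': 0.0, 'q': array([-1.21790717e+00,  2.64750008e-01,  1.60539942e+00,  4.25548350e-05,
        1.27370521e+00, -3.69139060e-02]), 'joint_vel': array([ 0.00158581, -0.00224021,  0.00114569, -0.00108498, -0.0012553 ,
       -0.00070624]), 'joint_torque': array([ 1.52395474e-03, -5.15103328e+01, -3.67310214e+01, -1.03475790e-05,
        1.26638927e-02, -4.22573908e-05]), 'tool_pos': array([ 0.25626555, -0.62371025,  0.25195037]), 'tcp_rot': array([ 2.00827705,  0.39879296, -2.00892342]), 'wrist_force': array([-0.65977127, -0.103265  , -0.15909235]), 'torque': array([-0.03589555, -0.03271761, -0.04385057]), 'width': 1.001822332254965}
scene [[514.74763158   0.         316.30299621]
 [  0.         514.74763158 194.40396515]
 [  0.           0.           1.        ]] [[-0.8590723  -0.51167695 -0.01347182  0.45137677]
 [-0.25093981  0.44395938 -0.86019142  0.2145242 ]
 [ 0.44612106 -0.735586   -0.50979332  0.71493843]
 [ 0.          0.          0.          1.        ]]
top [[444.0783233    0.         314.96151862]
 [  0.         444.0783233  197.74513944]
 [  0.           0.           1.        ]] [[ 0.02130677 -0.99975274 -0.0063626  -0.07033989]
 [-0.98601912 -0.01996124 -0.16543231  0.5660601 ]
 [ 0.1652644   0.00979847 -0.98620062  0.83551337]
 [ 0.          0.          0.          1.        ]]
```

View pics/scene0.png

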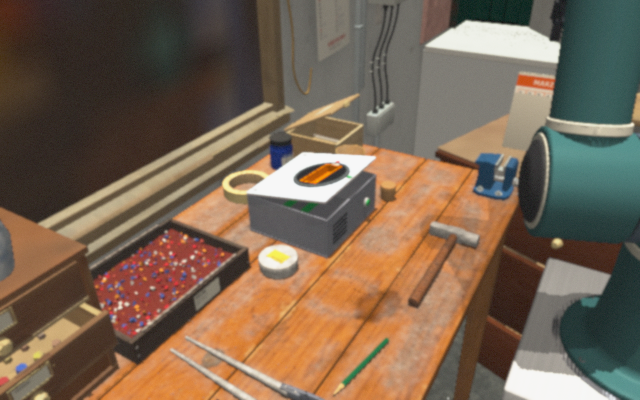

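View pics/top0.png

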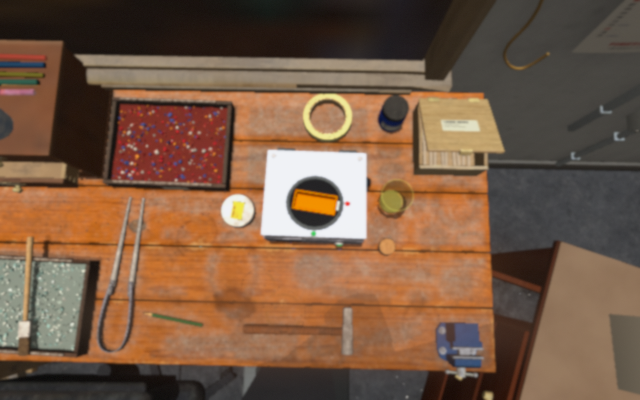

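The top view shows the cover at about (262-367, 150-242), with the slot at (316, 203), pointer towards the red dot at (347, 204), and green dot at (313, 233). The tin is at (238, 210), the tumbler at (396, 198) and the cork at (387, 246). I'll measure next.

```bash
cat > h.py <<'E'
import numpy as np,cv2
def cloud(c):
    d=c["depth"];K=c["K"];h,w=d.shape
    u,v=np.meshgrid(np.arange(w),np.arange(h))
    P=np.stack([(u-K[0,2])*d/K[0,0],(v-K[1,2])*d/K[1,1],d],-1)
    V=c["view"]; return (P-V[:3,3])@V[:3,:3]
E
python3 - <<'E'
from h import *
c=dict(np.load("top0.npz")); W=cloud(c)
for n,(u,v) in dict(cFL=(268,234),cFR=(361,236),cBL=(270,154),cBR=(361,156),slot=(316,203),collarL=(292,190),table=(320,270),tin=(238,210),tumb=(396,185),cork=(387,246),red=(347,204),green=(313,233)).items():
    print(n,c["depth"][v,u],W[v,u].round(4))
im=c["frame"][140:260,200:430,::-1]
cv2.imwrite("pics/topc.png",cv2.resize(im,None,fx=3.4,fy=3.4,interpolation=cv2.INTER_CUBIC))
c=dict(np.load("scene0.npz")); im=c["frame"][140:260,230:410,::-1]
cv2.imwrite("pics/scenec.png",cv2.resize(im,None,fx=4.4,fy=4.4,interpolation=cv2.INTER_CUBIC))
E
```

```text
cFL 0.80322117 [0.4878 0.0243 0.1147]
cFR 0.79986167 [ 0.4876 -0.1437  0.1164]
cBL 0.8581776 [0.6449 0.0298 0.0854]
cBR 0.85587597 [ 0.6442 -0.1459  0.0859]
slot 0.83359814 [ 0.5496 -0.0612  0.0934]
collarL 0.82989967 [ 0.5721 -0.0159  0.1014]
table 0.9072183 [ 0.4262 -0.0716 -0.002 ]
tin 0.9035433 [0.543  0.0977 0.023 ]
tumb 0.89039755 [ 0.5974 -0.2204  0.0423]
cork 0.8786099 [ 0.4757 -0.203   0.034 ]
red 0.81969845 [ 0.5469 -0.1185  0.1065]
green 0.80175036 [ 0.4912 -0.0571  0.116 ]
```

View pics/topc.png

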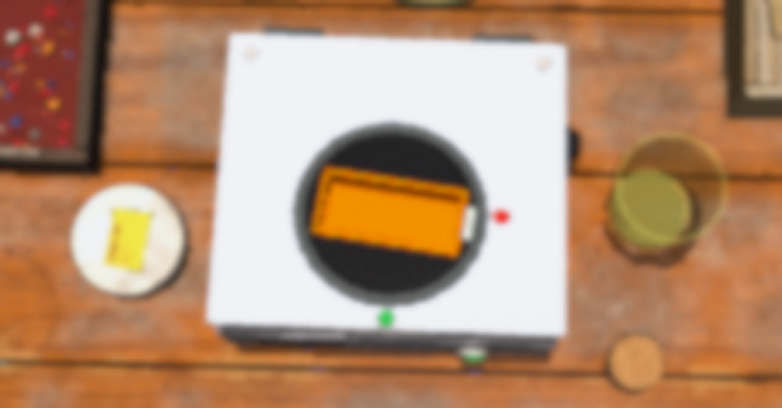

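View pics/scenec.png

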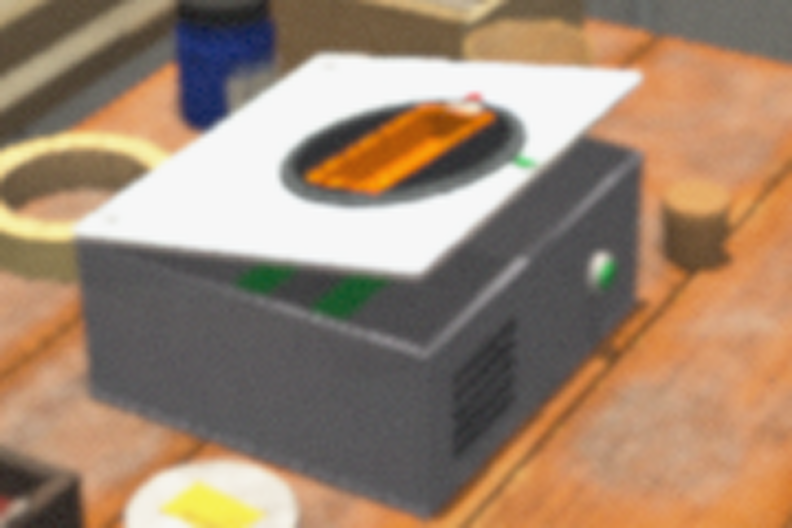

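The crops show the cover corners at crop pixels (229,33), (567,44), (566,335) and (208,325). The pointer end of the slot is about 0.15 rad past red, towards green. Next I fit the cover plane and the box's yaw.

```bash
python3 - <<'E'
from h import *
for n in ("top0","scene0"):
    c=dict(np.load(n+".npz")); W=cloud(c); V=c["view"];K=c["K"]
    f=c["frame"].astype(int); 
    hsv=cv2.cvtColor(c["frame"],cv2.COLOR_RGB2HSV)
    near=(abs(W[...,0]-.56)<.12)&(abs(W[...,1]+.06)<.13)&(W[...,2]>.07)&(W[...,2]<.16)&(c["depth"]>0)
    m=near&(hsv[...,1]<30)&(hsv[...,2]>200)
    m=cv2.erode(m.astype(np.uint8),np.ones((3,3)))>0
    P=W[m]
    A=np.c_[P[:,:2],np.ones(len(P))]; s=np.linalg.lstsq(A,P[:,2],rcond=None)[0]
    nrm=np.array([-s[0],-s[1],1]);nrm/=np.linalg.norm(nrm)
    print(n,m.sum(),"plane",s,"tilt",np.arccos(nrm[2]),"res",np.std(A@s-P[:,2]))
    print(" downhill yaw deg",np.degrees(np.arctan2(nrm[1],nrm[0])))
    o=-V[:3,:3].T@V[:3,3]
    def hit(u,v):
        r=V[:3,:3].T@np.array([(u-K[0,2])/K[0,0],(v-K[1,2])/K[1,1],1]); t=(s[2]+s[0]*o[0]+s[1]*o[1]-o[2])/(r[2]-s[0]*r[0]-s[1]*r[1]); return o+t*r
    pts=dict(BL=(229,33),BR=(567,44),FR=(566,335),FL=(208,325),red=(502,216),green=(386,318),col=(391,214)) if n=="top0" else dict(BL=(78,237),BR=(318,55),FR=(640,72),FL=(420,275),red=(473,98),green=(525,162),col=(405,153))
    k,ox,oy=(3.4,200,140) if n=="top0" else (4.4,230,140)
    q={}
    for a,(u,v) in pts.items():
        q[a]=hit((u+.5)/k-.5+ox,(v+.5)/k-.5+oy); print(a,q[a].round(4))
    for a,b in (("BL","BR"),("FL","FR")):
        d=q[a]-q[b]; print(a,b,np.linalg.norm(d),np.degrees(np.arctan2(-d[0],d[1])))
    for a,b in (("BL","FL"),("BR","FR")):
        d=q[a]-q[b]; print(a,b,np.linalg.norm(d),np.degrees(np.arctan2(d[1],d[0])))
    mo=near&(hsv[...,0]>5)&(hsv[...,0]<22)&(hsv[...,1]>180)
    Q=W[mo]; print("orange n",mo.sum(),Q.mean(0), cv2.minAreaRect((Q[:,:2]*1000).astype(np.float32)))
E
```

```text
top0 5350 plane [-0.19091094  0.00274782  0.20935368] tilt 0.18866007907083474 res 0.0013557897150085377
 downhill yaw deg -0.8246118173594391
BL [0.6543 0.036  0.0845]
BR [ 0.6516 -0.1565  0.0845]
FR [ 0.4838 -0.1529  0.1166]
FL [0.4852 0.0369 0.1168]
red [ 0.5488 -0.1192  0.1043]
green [ 0.491  -0.0574  0.1155]
col [ 0.5487 -0.0587  0.1044]
BL BR 0.19251465824787217 -0.8032257562576923
FL FR 0.1897536612953791 -0.400211938476327
BL FL 0.17217274884112332 -0.2958367370715144
BR FR 0.17081217109758526 -1.2363274144321283
orange n 940 [ 0.55137311 -0.05731506  0.09763492] ((550.2069091796875, -57.80933380126953), (82.81365203857422, 41.85707092285156), 81.37413024902344)
scene0 2031 plane [-0.19352914  0.00331687  0.20883722] tilt 0.19119330163402298 res 0.0006581926152981125
 downhill yaw deg -0.9818898423789173
BL [0.6449 0.0406 0.0842]
BR [ 0.6516 -0.155   0.0822]
FR [ 0.4839 -0.1531  0.1147]
FL [0.4821 0.0418 0.1157]
red [ 0.5465 -0.1165  0.1027]
green [ 0.4904 -0.0579  0.1137]
col [ 0.5469 -0.058   0.1028]
BL BR 0.19578595450713518 1.959272887525076
FL FR 0.19488787379781453 0.542838040903463
BL FL 0.16587173073151595 -0.40253584281552046
BR FR 0.17081615080779172 -0.6591937456099918
orange n 394 [ 0.55443098 -0.06487951  0.09961625] ((548.7282104492188, -56.64958953857422), (81.16524505615234, 47.10096740722656), 81.18543243408203)
```

```bash
python3 - <<'E'
from workcell import monitor
from scipy.spatial.transform import Rotation as R
s=monitor.read_state(); M=R.from_rotvec(s["tcp_rot"]).as_matrix(); print(M.round(3))
import numpy as np
print(np.degrees(np.arctan2(M[1,1],M[0,1])))
E
```

```text
[[-0.001  0.38  -0.925]
 [ 0.002 -0.925 -0.38 ]
 [-1.    -0.002 -0.   ]]
-67.66970018994716
```

Box pose: hinge at about (0.653, -0.059), yaw -0.7°, cover at 0.19 rad. The fastener axis when shut should be at (0.548, -0.058) and the push point at (0.499, 0.017). I'll move above the corner with the fingers shut, turning the jaws to the slot's heading (+81°) on the way.

Call:
play_rows --deltas '[{"x": 15, "y": 40, "z": 0, "wz": 9, "fingers": 1}, {"x": 30, "y": 80, "z": 0, "wz": 18, "fingers": 1}, {"x": 45, "y": 120, "z": 0, "wz": 27, "fingers": 1}, {"x": 60, "y": 160, "z": 0, "wz": 36, "fingers": 1}, {"x": 75, "y": 200, "z": 0, "wz": 45, "fingers": 1}, {"x": 90, "y": 240, "z": 0, "wz": 55, "fingers": 1}, {"x": 106, "y": 280, "z": 0, "wz": 65, "fingers": 1}, {"x": 121, "y": 320, "z": 0, "wz": 74, "fingers": 1}, {"x": 136, "y": 360, "z": 0, "wz": 84, "fingers": 1}, {"x": 152, "y": 400, "z": 0, "wz": 93, "fingers": 1}, {"x": 167, "y": 440, "z": 0, "wz": 103, "fingers": 1}, {"x": 182, "y": 480, "z": 0, "wz": 112, "fingers": 1}, {"x": 197, "y": 520, "z": 0, "wz": 121, "fingers": 1}, {"x": 212, "y": 560, "z": 0, "wz": 130, "fingers": 1}, {"x": 227, "y": 600, "z": -20, "wz": 139, "fingers": 1}, {"x": 243, "y": 641, "z": -50, "wz": 149, "fingers": 1}, {"x": 243, "y": 641, "z": -70, "wz": 149, "fingers": 1}, {"x": 243, "y": 641, "z": -70, "wz": 149, "fingers": 1}, {"x": 243, "y": 641, "z": -70, "wz": 149, "fingers": 1}]'

```text
schema error: expected keys wx, wy, wz, x, y, z, fingers
```

```bash
python3 - <<'E'
from workcell import monitor, eyes
import cv2,numpy as np
from scipy.spatial.transform import Rotation as R
s=monitor.read_state(); M=R.from_rotvec(s["tcp_rot"]).as_matrix()
print(s, np.degrees(np.arctan2(M[1,1],M[0,1])))
for n in ("scene","top","wrist"):
    c=eyes.read_camera(n); cv2.imwrite(f"pics/{n}1.png",c["frame"][:,:,::-1]); np.savez(f"{n}1.npz",**c)
a=cv2.imread("pics/scene1.png");b=cv2.imread("pics/wrist1.png")
cv2.imwrite("pics/both1.png",np.vstack([cv2.resize(a[100:280,180:460],(560,360)),cv2.resize(b,(560,240))]) if 0 else cv2.resize(a[80:280,200:440],(720,600)))
E
```

```text
{'time': 0.1, 'q': array([-1.21794660e+00,  2.64699225e-01,  1.60527761e+00,  3.13846791e-06,
        1.27368052e+00, -3.68883671e-02]), 'joint_vel': array([ 0.0016717 , -0.00183545, -0.00243512, -0.00039339,  0.00218508,
        0.00095719]), 'joint_torque': array([ 9.13492877e-04, -5.16706395e+01, -3.68589842e+01, -5.08160520e-05,
        6.20447725e-03, -5.98676181e-06]), 'tool_pos': array([ 0.25625301, -0.62378859,  0.25205034]), 'tcp_rot': array([ 2.008222  ,  0.39852207, -2.00888095]), 'wrist_force': array([ 0.09796028, -1.00903984, -0.04781301]), 'torque': array([-0.01197596, -0.02754912,  0.03796279]), 'width': 1.0021661376794029} -67.66970018994716
```

View pics/both1.png

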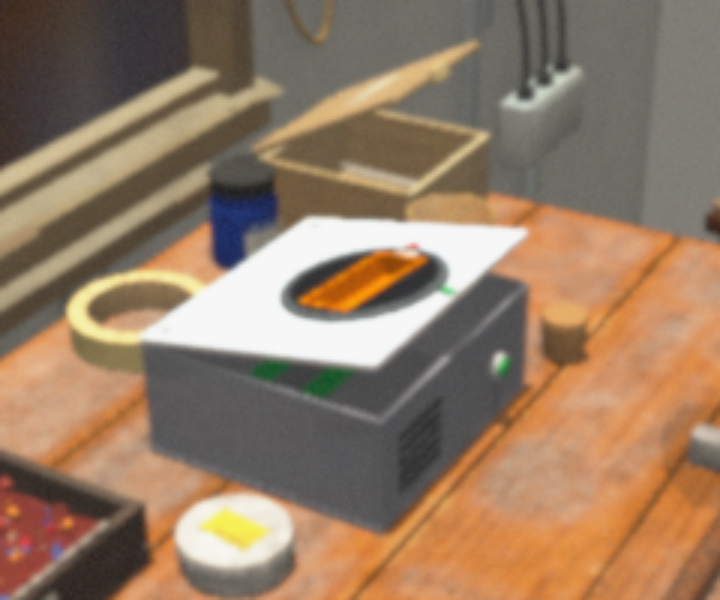

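View pics/wrist1.png

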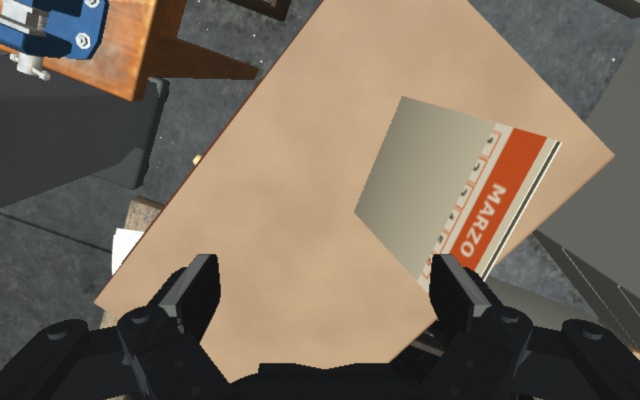

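The call was refused because every row needs all the keys; nothing moved. Since there's furniture beneath the start pose, I'll check its height first.

```bash
python3 - <<'E'
from h import *
c=dict(np.load("top1.npz")); W=cloud(c)
m=(c["depth"]>0)&(W[...,1]<-.3)&(W[...,1]>-.75)&(W[...,0]>.15)&(W[...,0]<.6)
P=W[m]; 
for y in np.arange(-.75,-.3,.05):
    k=(P[:,1]>y)&(P[:,1]<y+.05); print(round(y,2),k.sum(),P[k,2].max() if k.any() else None)
c=dict(np.load("wrist1.npz")); print(c["tool_from_camera"].round(3)); d=c["depth"]
print(d[100:320:40,100:640:60].round(3))
E
```

```text
-0.75 2562 0.013175692319190899
-0.7 5086 0.011430107016981243
-0.65 4115 -0.042615344084279604
-0.6 4095 -0.04377482112877833
-0.55 3364 -0.043711752764447165
-0.5 1799 -0.04455953731418582
-0.45 1603 0.006100768333453943
-0.4 3959 0.07937169527452312
-0.35 5111 0.078742550262159
[[-0.001 -0.284  0.959 -0.119]
 [ 1.    -0.001  0.001  0.   ]
 [ 0.     0.959  0.284 -0.072]
 [ 0.     0.     0.     1.   ]]
[[0.835 1.007 1.09  0.41  0.409 0.408 0.41  0.408 1.087]
 [0.902 1.125 0.423 0.423 0.423 0.39  0.311 0.258 0.423]
 [1.157 1.158 0.437 0.436 0.437 0.376 0.301 0.252 0.437]
 [1.203 0.452 0.451 0.453 0.451 0.361 0.291 0.451 0.985]
 [1.244 0.468 0.467 0.467 0.469 0.347 0.282 1.238 0.938]
 [0.485 0.116 0.485 0.485 0.484 0.484 0.113 1.074 1.283]]
```

The path is clear: everything along it is below 0.08 m.

Call:
play_rows --deltas '[{"wx": 0, "wy": 0, "x": 15, "y": 40, "z": 0, "wz": 9, "fingers": 1}, {"wx": 0, "wy": 0, "x": 30, "y": 80, "z": 0, "wz": 18, "fingers": 1}, {"wx": 0, "wy": 0, "x": 45, "y": 120, "z": 0, "wz": 27, "fingers": 1}, {"wx": 0, "wy": 0, "x": 60, "y": 160, "z": 0, "wz": 36, "fingers": 1}, {"wx": 0, "wy": 0, "x": 75, "y": 200, "z": 0, "wz": 45, "fingers": 1}, {"wx": 0, "wy": 0, "x": 90, "y": 240, "z": 0, "wz": 55, "fingers": 1}, {"wx": 0, "wy": 0, "x": 106, "y": 280, "z": 0, "wz": 65, "fingers": 1}, {"wx": 0, "wy": 0, "x": 121, "y": 320, "z": 0, "wz": 74, "fingers": 1}, {"wx": 0, "wy": 0, "x": 136, "y": 360, "z": 0, "wz": 84, "fingers": 1}, {"wx": 0, "wy": 0, "x": 152, "y": 400, "z": 0, "wz": 93, "fingers": 1}, {"wx": 0, "wy": 0, "x": 167, "y": 440, "z": 0, "wz": 103, "fingers": 1}, {"wx": 0, "wy": 0, "x": 182, "y": 480, "z": 0, "wz": 112, "fingers": 1}, {"wx": 0, "wy": 0, "x": 197, "y": 520, "z": 0, "wz": 121, "fingers": 1}, {"wx": 0, "wy": 0, "x": 212, "y": 560, "z": 0, "wz": 130, "fingers": 1}, {"wx": 0, "wy": 0, "x": 227, "y": 600, "z": -20, "wz": 139, "fingers": 1}, {"wx": 0, "wy": 0, "x": 243, "y": 641, "z": -50, "wz": 149, "fingers": 1}, {"wx": 0, "wy": 0, "x": 243, "y": 641, "z": -70, "wz": 149, "fingers": 1}, {"wx": 0, "wy": 0, "x": 243, "y": 641, "z": -70, "wz": 149, "fingers": 1}, {"wx": 0, "wy": 0, "x": 243, "y": 641, "z": -70, "wz": 149, "fingers": 1}]'

```text
time: 2.62
tool_pos: [0.4999, 0.0163, 0.1841]
tcp_rot: [0.119, 1.567, -0.119]
wrist_force: [1.1, -0.3, 1.1]
width: 0.002
```

```bash
cat > look.py <<'E'
import sys
from workcell import monitor, eyes
from h import *
from scipy.spatial.transform import Rotation as R
i=sys.argv[1]
s=monitor.read_state(); M=R.from_rotvec(s["tcp_rot"]).as_matrix()
print(s["time"],s["tool_pos"].round(4),"yaw",np.degrees(np.arctan2(M[1,1],M[0,1])).round(2),"F",s["wrist_force"].round(2),"T",s["torque"].round(3),"w",s["width"],"q",s["q"].round(3)); print(M[:,0].round(4))
np.savez(f"st{i}.npz",p=s["tool_pos"],M=M)
for n in sys.argv[2:]:
    c=eyes.read_camera(n); cv2.imwrite(f"pics/{n}{i}.png",c["frame"][:,:,::-1]); np.savez(f"{n}{i}.npz",**c)
    if n=="scene": cv2.imwrite(f"pics/scenec{i}.png",cv2.resize(c["frame"][90:290,200:440,::-1],(720,600)))
E
python3 look.py 2 scene wrist
```

```text
2.625 [0.4999 0.0163 0.1841] yaw 81.3 F [ 1.08 -0.29  1.06] T [ 0.057  0.03  -0.011] w 0.0021423796849526474 q [-0.017 -0.013  2.047 -0.     1.107 -1.436]
[ 1.e-03 -1.e-04 -1.e+00]
```

View pics/scenec2.png

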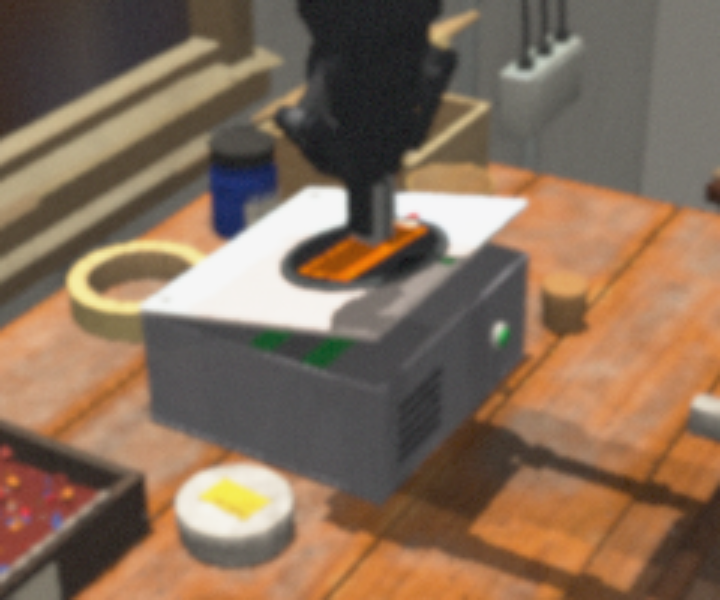

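View pics/wrist2.png

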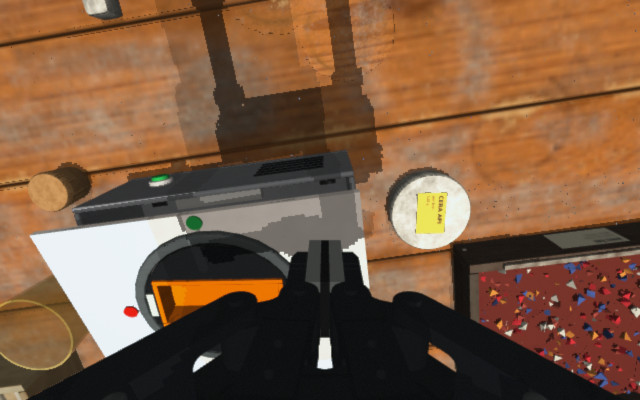

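The tip stands over the bare front-left corner, in front of the collar. Pressing down now.

Call:
play_rows --deltas '[{"wx": 0, "wy": 0, "wz": 0, "x": 0, "y": 0, "z": -20, "fingers": 1}, {"wx": 0, "wy": 0, "wz": 0, "x": 0, "y": 0, "z": -40, "fingers": 1}, {"wx": 0, "wy": 0, "wz": 0, "x": 0, "y": 0, "z": -48, "fingers": 1}, {"wx": 0, "wy": 0, "wz": 0, "x": 0, "y": 0, "z": -53, "fingers": 1}, {"wx": 0, "wy": 0, "wz": 0, "x": 0, "y": 0, "z": -58, "fingers": 1}, {"wx": 0, "wy": 0, "wz": 0, "x": 0, "y": 0, "z": -63, "fingers": 1}, {"wx": 0, "wy": 0, "wz": 0, "x": 0, "y": 0, "z": -68, "fingers": 1}, {"wx": 0, "wy": 0, "wz": 0, "x": 0, "y": 0, "z": -72, "fingers": 1}, {"wx": 0, "wy": 0, "wz": 0, "x": 0, "y": 0, "z": -74, "fingers": 1}, {"wx": 0, "wy": 0, "wz": 0, "x": 0, "y": 0, "z": -74, "fingers": 1}]'

```text
time: 3.98
tool_pos: [0.4996, 0.0167, 0.109]
tcp_rot: [0.119, 1.567, -0.119]
wrist_force: [0.5, 0.5, -0.3]
width: 0.0
```

```bash
python3 look.py 3 scene
```

```text
3.975 [0.4996 0.0167 0.109 ] yaw 81.33 F [ 0.55  0.47 -0.35] T [-0.005  0.024 -0.022] w 5.7843591374074596e-05 q [-0.016  0.073  2.112  0.     0.956 -1.436]
[ 2.e-04  2.e-04 -1.e+00]
```

View pics/scenec3.png

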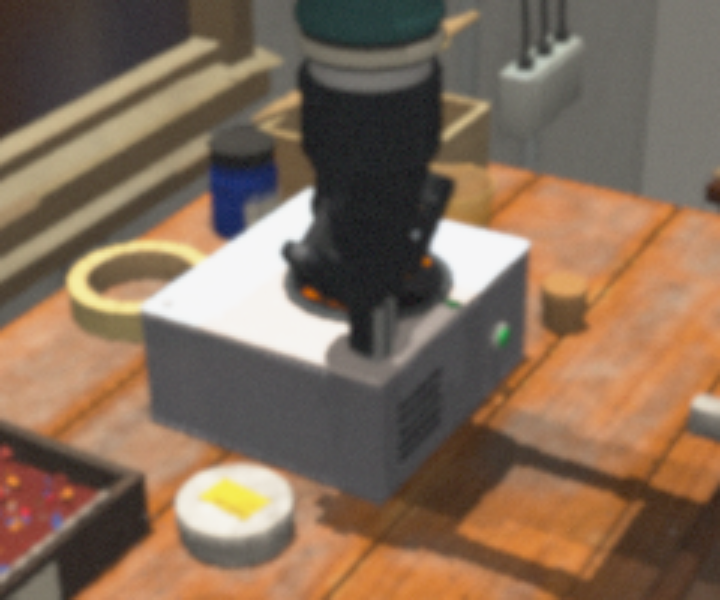

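The cover looks nearly flush, but no stop force shows yet, so I press a few more mm.

Call:
play_rows --deltas '[{"wx": 0, "wy": 0, "wz": 0, "x": 0, "y": 0, "z": -2, "fingers": 1}, {"wx": 0, "wy": 0, "wz": 0, "x": 0, "y": 0, "z": -3, "fingers": 1}, {"wx": 0, "wy": 0, "wz": 0, "x": 0, "y": 0, "z": -4, "fingers": 1}, {"wx": 0, "wy": 0, "wz": 0, "x": 0, "y": 0, "z": -4, "fingers": 1}]'

```text
time: 4.53
tool_pos: [0.4999, 0.0167, 0.106]
tcp_rot: [0.119, 1.567, -0.119]
wrist_force: [-1.9, 0.3, 4.2]
width: -0.001
```

Call:
play_rows --deltas '[{"wx": 0, "wy": 0, "wz": 0, "x": 0, "y": 0, "z": -1, "fingers": 1}, {"wx": 0, "wy": 0, "wz": 0, "x": 0, "y": 0, "z": -2, "fingers": 1}, {"wx": 0, "wy": 0, "wz": 0, "x": 0, "y": 0, "z": -2, "fingers": 1}]'

```text
time: 4.9
tool_pos: [0.5, 0.0167, 0.1058]
tcp_rot: [0.119, 1.567, -0.119]
wrist_force: [-7.0, 0.3, 17.5]
width: -0.001
```

It's firmly on its stop: 17 N at z = 0.106, which puts the tip at 84 mm. I lift off and move past the slot, since the wrist camera sees towards the robot, opening the fingers to about 31 mm.

Call:
play_rows --deltas '[{"wx": 0, "wy": 0, "wz": 0, "x": 0, "y": 0, "z": 20, "fingers": 1}, {"wx": 0, "wy": 0, "wz": 0, "x": 0, "y": 0, "z": 60, "fingers": 1}, {"wx": 0, "wy": 0, "wz": 0, "x": 40, "y": -30, "z": 100, "fingers": 0.27}, {"wx": 0, "wy": 0, "wz": 0, "x": 80, "y": -50, "z": 120, "fingers": 0.27}, {"wx": 0, "wy": 0, "wz": 0, "x": 120, "y": -70, "z": 130, "fingers": 0.27}, {"wx": 0, "wy": 0, "wz": 0, "x": 120, "y": -70, "z": 130, "fingers": 0.27}, {"wx": 0, "wy": 0, "wz": 0, "x": 120, "y": -70, "z": 130, "fingers": 0.27}]'

```text
time: 5.78
tool_pos: [0.6185, -0.0532, 0.2321]
tcp_rot: [0.119, 1.57, -0.119]
wrist_force: [-0.7, -0.0, -0.7]
width: 0.364
```

```bash
python3 look.py 4 scene wrist top
```

```text
5.775 [ 0.6185 -0.0532  0.2321] yaw 81.32 F [-0.75 -0.02 -0.67] T [-0.023  0.035  0.014] w 0.36350880714637335 q [-0.126  0.178  1.747  0.     1.219 -1.545]
[-2.4e-03  5.0e-04 -1.0e+00]
```

View pics/scenec4.png

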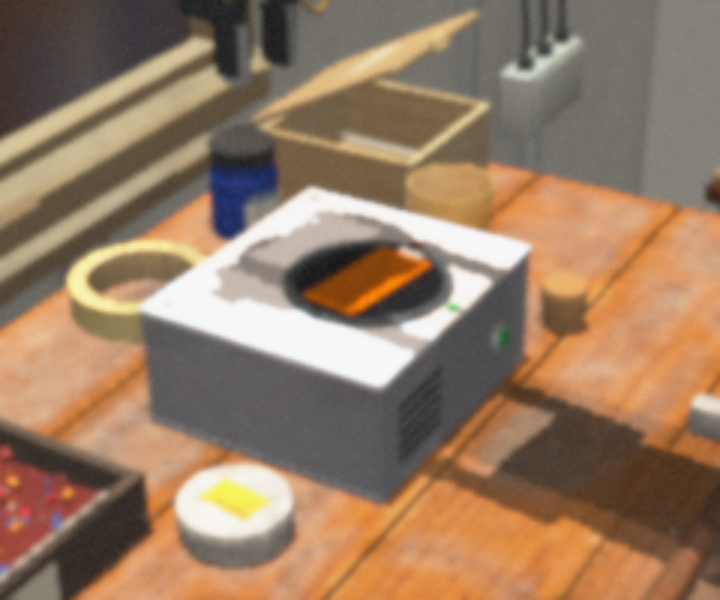

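View pics/wrist4.png

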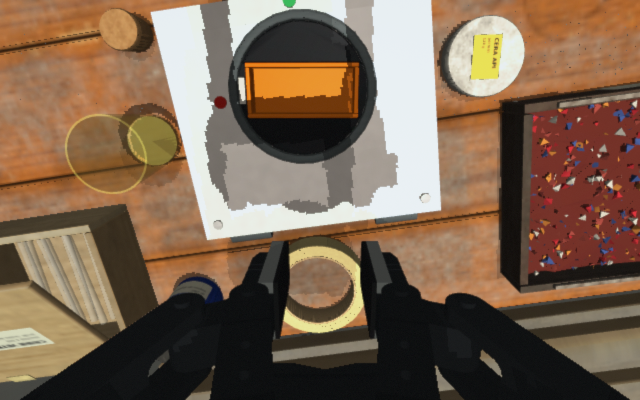

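The cover is shut and stays shut. In the wrist view the slot mouth spans (245-359, 62-118), its length parallel to the jaws, with the pointer at (241, 90). Next I'll work out where its centre is.

```bash
python3 - <<'E'
from h import *
c=dict(np.load("wrist4.npz")); s=np.load("st4.npz"); T=c["tool_from_camera"];K=c["K"];d=c["depth"];M=s["M"];p=s["p"]
def ray(u,v,z):
    r=M@T[:3,:3]@np.array([(u-K[0,2])/K[0,0],(v-K[1,2])/K[1,1],1]);o=p+M@T[:3,3];t=(z-o[2])/r[2];return o+t*r
def dep(u,v):
    r=M@T[:3,:3]@(d[v,u]*np.array([(u-K[0,2])/K[0,0],(v-K[1,2])/K[1,1],1])); return p+M@T[:3,3]+r
for u,v in [(180,60),(410,100),(300,170),(390,20),(240,230),(300,90),(300,50),(300,130)]: print("d",u,v,dep(u,v).round(4))
cs=[(245,62),(359,62),(359,118),(245,118)]
C=[ray(u,v,.088) for u,v in cs]
print(np.round(C,4), np.mean(C,0).round(4), np.linalg.norm(C[0]-C[1]),np.linalg.norm(C[1]-C[2]))
dd=C[1]-C[0]; print(np.degrees(np.arctan2(dd[1],dd[0])))
print("disc", ray(304,86,.088).round(4),"collar ends",[ray(u,v,.088).round(4) for u,v in [(229,86),(377,86),(304,9),(304,163)]])
print("tip depth",d[260,285],d[255,287],d[255,363], dep(287,255),dep(363,255))
hsv=cv2.cvtColor(c["frame"],cv2.COLOR_RGB2HSV); m=(hsv[...,0]>5)&(hsv[...,0]<20)&(hsv[...,1]>220);m[:40]=0;m[140:]=0;m[:,:200]=0;m[:,400:]=0
m=cv2.morphologyEx(m.astype(np.uint8),cv2.MORPH_OPEN,np.ones((3,3)));print(cv2.minAreaRect(np.argwhere(m)[:,::-1].astype(np.float32)))
cv2.imwrite("pics/w4c.png",cv2.resize(c["frame"][0:300,200:420,::-1],None,fx=2,fy=2))
E
```

```text
d 180 60 [ 0.5127 -0.1408  0.0823]
d 410 100 [0.5646 0.0175 0.0837]
d 300 170 [ 0.6038 -0.0703  0.0836]
d 390 20 [0.5094 0.0087 0.0818]
d 240 230 [ 0.6457 -0.127   0.0825]
d 300 90 [ 0.5456 -0.0611  0.0709]
d 300 50 [ 0.5194 -0.0556  0.085 ]
d 300 130 [ 0.5736 -0.065   0.0855]
[[ 0.5215 -0.0945  0.088 ]
 [ 0.5335 -0.0163  0.088 ]
 [ 0.5713 -0.0211  0.088 ]
 [ 0.5589 -0.1027  0.088 ]] [ 0.5463 -0.0586  0.088 ] 0.07905618347021935 0.03814080561486115
81.29237518485462
disc [ 0.5434 -0.0567  0.088 ] collar ends [array([ 0.5354, -0.1091,  0.088 ]), array([ 0.5512, -0.0058,  0.088 ]), array([ 0.495 , -0.0485,  0.088 ]), array([ 0.598, -0.066,  0.088])]
tip depth 0.14123833 0.14772469 0.14419653 [ 0.60975458 -0.06796529  0.21721262] [ 0.61288259 -0.03704879  0.22043063]
((301.5, 89.5), (112.99998474121094, 54.99999237060547), -0.0)
```

View pics/w4c.png

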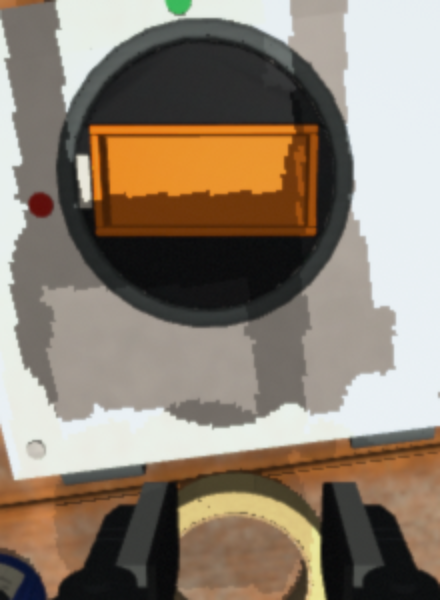

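Slot centre is (0.547, -0.058), consistent with the collar, and floor depth is about 16 mm. I move above it at z≈0.125, then check.

Call:
play_rows --deltas '[{"wx": 0, "wy": 0, "wz": 0, "x": -35, "y": -3, "z": -30, "fingers": 0.27}, {"wx": 0, "wy": 0, "wz": 0, "x": -72, "y": -5, "z": -70, "fingers": 0.27}, {"wx": 0, "wy": 0, "wz": 0, "x": -72, "y": -5, "z": -100, "fingers": 0.27}, {"wx": 0, "wy": 0, "wz": 0, "x": -72, "y": -5, "z": -108, "fingers": 0.27}, {"wx": 0, "wy": 0, "wz": 0, "x": -72, "y": -5, "z": -108, "fingers": 0.27}, {"wx": 0, "wy": 0, "wz": 0, "x": -72, "y": -5, "z": -108, "fingers": 0.27}]'

```text
time: 6.68
tool_pos: [0.5491, -0.0584, 0.1271]
tcp_rot: [0.118, 1.564, -0.119]
wrist_force: [0.1, 0.1, -0.7]
width: 0.365
```

```bash
python3 look.py 5 scene wrist
```

```text
6.675 [ 0.5491 -0.0584  0.1271] yaw 81.35 F [ 0.14  0.14 -0.72] T [-0.007  0.016  0.034] w 0.3652586444120305 q [-0.151  0.145  1.993  0.     1.    -1.571]
[ 3.1e-03 -5.0e-04 -1.0e+00]
```

View pics/scenec5.png

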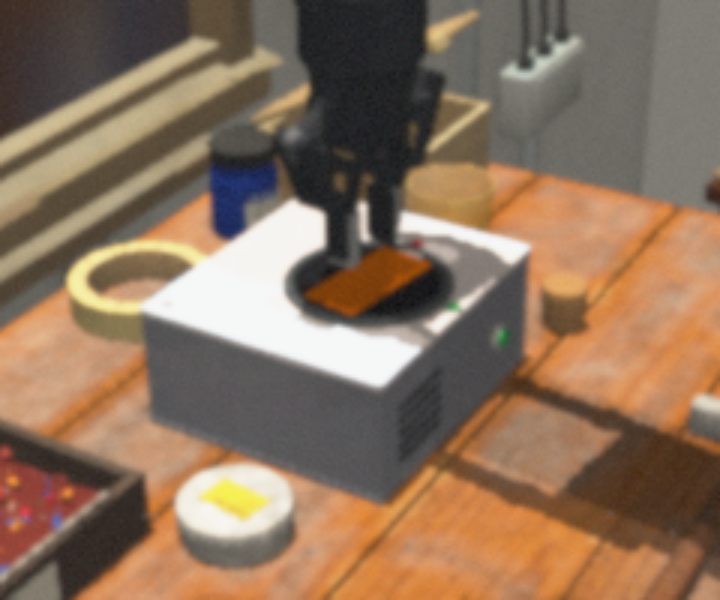

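View pics/wrist5.png

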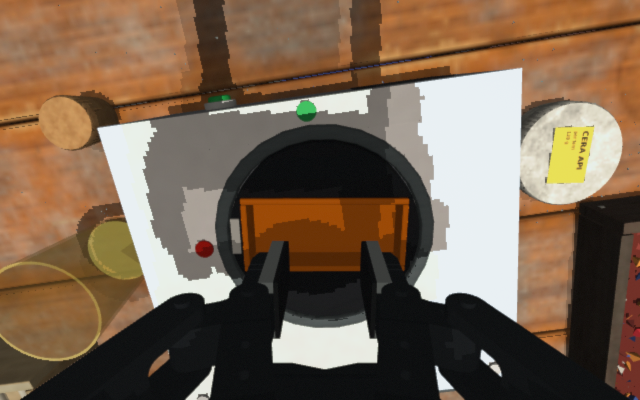

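The jaws' centre (u≈325) matches the slot's (u≈324.5). I descend with a 2 mm correction.

Call:
play_rows --deltas '[{"wx": 0, "wy": 0, "wz": 0, "x": -2, "y": 0, "z": -10, "fingers": 0.27}, {"wx": 0, "wy": 0, "wz": 0, "x": -2, "y": 0, "z": -16, "fingers": 0.27}, {"wx": 0, "wy": 0, "wz": 0, "x": -2, "y": 0, "z": -21, "fingers": 0.27}, {"wx": 0, "wy": 0, "wz": 0, "x": -2, "y": 0, "z": -25, "fingers": 0.27}, {"wx": 0, "wy": 0, "wz": 0, "x": -2, "y": 0, "z": -28, "fingers": 0.27}, {"wx": 0, "wy": 0, "wz": 0, "x": -2, "y": 0, "z": -28, "fingers": 0.27}]'

```text
time: 7.52
tool_pos: [0.5453, -0.0583, 0.097]
tcp_rot: [0.119, 1.568, -0.119]
wrist_force: [0.7, 0.3, -0.5]
width: 0.362
```

```bash
python3 look.py 6 scene wrist
```

```text
7.525 [ 0.5453 -0.0583  0.097 ] yaw 81.33 F [ 0.65  0.25 -0.51] T [-0.011 -0.031 -0.021] w 0.36234125932403016 q [-0.152  0.177  2.02  -0.     0.945 -1.572]
[-5.e-04  1.e-04 -1.e+00]
```

View pics/scenec6.png

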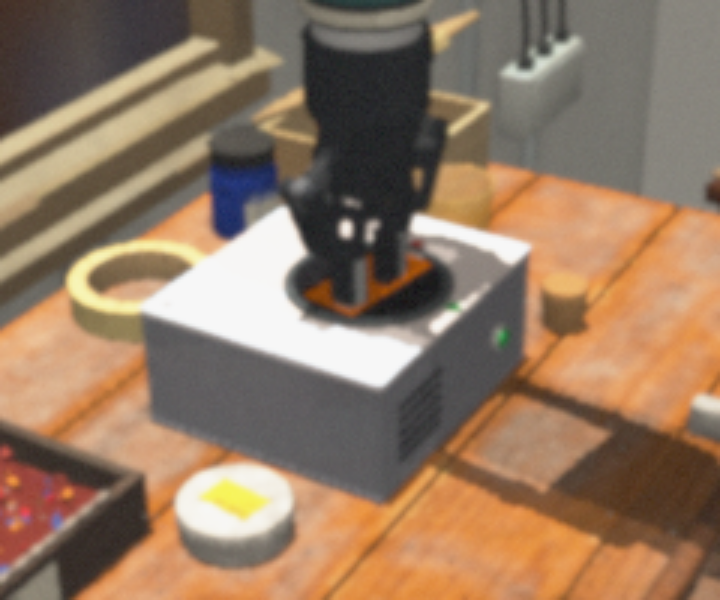

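View pics/wrist6.png

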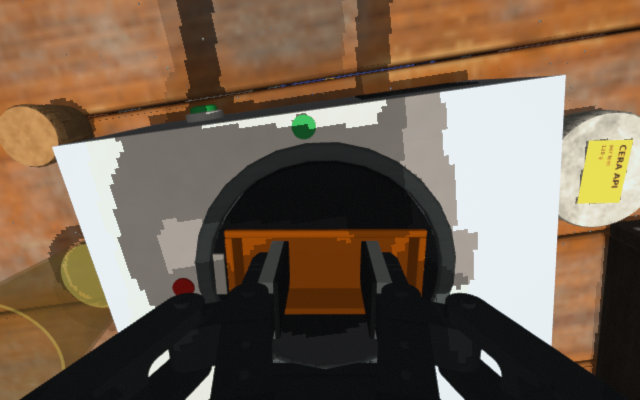

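The tips appear inside the slot (about 10 mm deep, no contact force). I turn clockwise by 40° at first and add 1.5 mm of x to stay centred.

Call:
play_rows --deltas '[{"wx": 0, "wy": 0, "wz": -5, "x": 1, "y": 0, "z": -1, "fingers": 0.27}, {"wx": 0, "wy": 0, "wz": -10, "x": 1, "y": 0, "z": -1, "fingers": 0.27}, {"wx": 0, "wy": 0, "wz": -15, "x": 1, "y": 0, "z": -1, "fingers": 0.27}, {"wx": 0, "wy": 0, "wz": -20, "x": 1, "y": 0, "z": -1, "fingers": 0.27}, {"wx": 0, "wy": 0, "wz": -25, "x": 1, "y": 0, "z": -1, "fingers": 0.27}, {"wx": 0, "wy": 0, "wz": -30, "x": 1, "y": 0, "z": -1, "fingers": 0.27}, {"wx": 0, "wy": 0, "wz": -35, "x": 1, "y": 0, "z": -1, "fingers": 0.27}, {"wx": 0, "wy": 0, "wz": -40, "x": 1, "y": 0, "z": -1, "fingers": 0.27}]'

```text
time: 8.62
tool_pos: [0.546, -0.058, 0.0964]
tcp_rot: [0.665, 1.468, -0.665]
wrist_force: [-1.9, 0.6, 0.3]
width: 0.365
```

```bash
python3 look.py 7 scene wrist
```

```text
8.625 [ 0.546  -0.058   0.0964] yaw 41.2 F [-1.94  0.65  0.3 ] T [0.2   0.215 0.172] w 0.36470386069177546 q [-0.151  0.179  2.019  0.     0.945 -0.871]
[-1.e-03  5.e-04 -1.e+00]
```

View pics/wrist7.png

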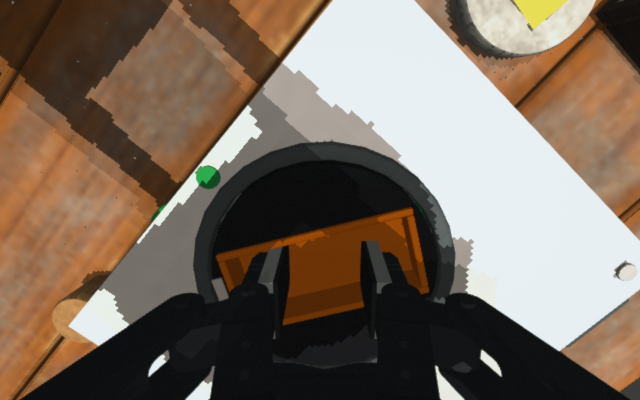

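View pics/scenec7.png

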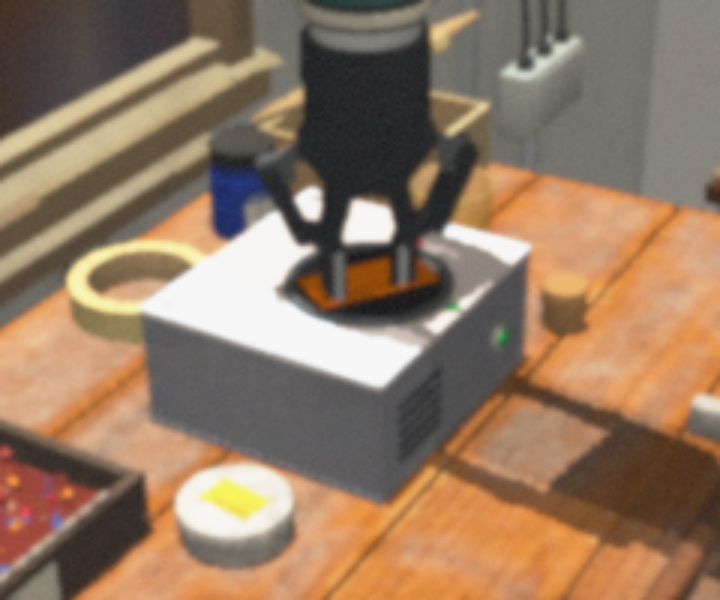

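The head follows with about 13° of lag at 0.17 N m, and the cover stays shut. I continue.

Call:
play_rows --deltas '[{"wx": 0, "wy": 0, "wz": -5, "x": 0, "y": 0, "z": 0, "fingers": 0.27}, {"wx": 0, "wy": 0, "wz": -10, "x": 0, "y": 0, "z": 0, "fingers": 0.27}, {"wx": 0, "wy": 0, "wz": -15, "x": 0, "y": 0, "z": 0, "fingers": 0.27}, {"wx": 0, "wy": 0, "wz": -20, "x": 0, "y": 0, "z": 0, "fingers": 0.27}, {"wx": 0, "wy": 0, "wz": -25, "x": 0, "y": 0, "z": 0, "fingers": 0.27}, {"wx": 0, "wy": 0, "wz": -30, "x": 0, "y": 0, "z": 0, "fingers": 0.27}, {"wx": 0, "wy": 0, "wz": -35, "x": 0, "y": 0, "z": 0, "fingers": 0.27}, {"wx": 0, "wy": 0, "wz": -40, "x": 0, "y": 0, "z": 0, "fingers": 0.27}, {"wx": 0, "wy": 0, "wz": -45, "x": 0, "y": 0, "z": 0, "fingers": 0.27}, {"wx": 0, "wy": 0, "wz": -50, "x": 0, "y": 0, "z": 0, "fingers": 0.27}, {"wx": 0, "wy": 0, "wz": -50, "x": 0, "y": 0, "z": 0, "fingers": 0.27}]'

```text
time: 10.1
tool_pos: [0.5462, -0.0582, 0.0964]
tcp_rot: [1.318, 1.136, -1.318]
wrist_force: [-2.3, 1.6, 1.7]
width: 0.362
```

```bash
python3 look.py 8 scene wrist
```

```text
10.1 [ 0.5462 -0.0582  0.0964] yaw -8.54 F [-2.32  1.6   1.68] T [0.2   0.281 0.022] w 0.36189046147196924 q [-0.152  0.179  2.019  0.     0.944 -0.003]
[-5.e-04  3.e-04 -1.e+00]
```

View pics/wrist8.png

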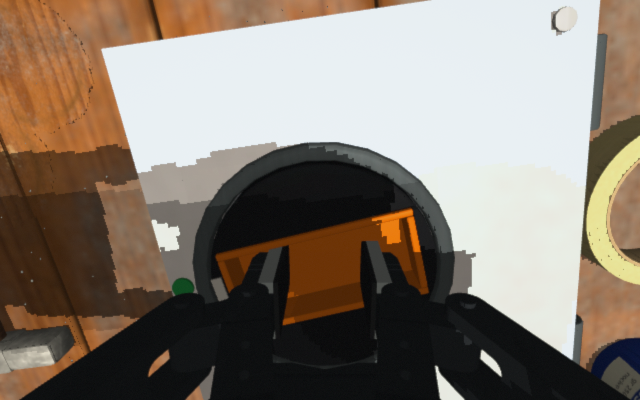

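The pointer is about 5° short of green, so I continue in small steps to the stop.

Call:
play_rows --deltas '[{"wx": 0, "wy": 0, "wz": -2, "x": 0, "y": 0, "z": 0, "fingers": 0.27}, {"wx": 0, "wy": 0, "wz": -4, "x": 0, "y": 0, "z": 0, "fingers": 0.27}, {"wx": 0, "wy": 0, "wz": -6, "x": 0, "y": 0, "z": 0, "fingers": 0.27}, {"wx": 0, "wy": 0, "wz": -7, "x": 0, "y": 0, "z": 0, "fingers": 0.27}, {"wx": 0, "wy": 0, "wz": -7, "x": 0, "y": 0, "z": 0, "fingers": 0.27}]'

```text
time: 10.82
tool_pos: [0.5464, -0.0583, 0.0963]
tcp_rot: [1.408, 1.067, -1.408]
wrist_force: [-1.9, 2.9, 3.4]
width: 0.365
```

```bash
python3 look.py 9 wrist
```

```text
10.825 [ 0.5464 -0.0583  0.0963] yaw -15.68 F [-1.87  2.87  3.35] T [0.441 0.467 0.133] w 0.3651250918078493 q [-0.152  0.18   2.019  0.     0.943  0.122]
[-2.e-04  2.e-04 -1.e+00]
```

View pics/wrist9.png

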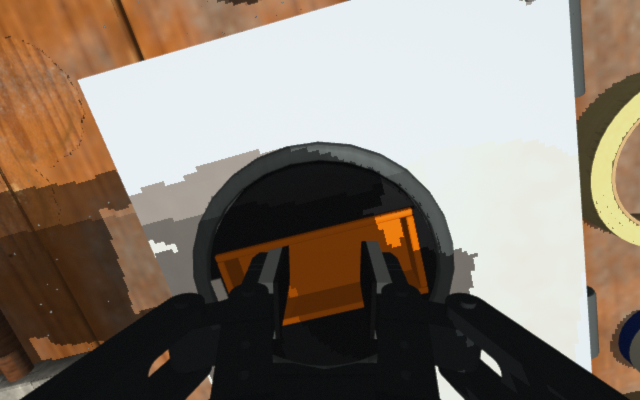

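Call:
play_rows --deltas '[{"wx": 0, "wy": 0, "wz": -2, "x": 0, "y": 0, "z": 0, "fingers": 0.27}, {"wx": 0, "wy": 0, "wz": -3, "x": 0, "y": 0, "z": 0, "fingers": 0.27}, {"wx": 0, "wy": 0, "wz": -3, "x": 0, "y": 0, "z": 0, "fingers": 0.27}]'

```text
time: 11.25
tool_pos: [0.5467, -0.0582, 0.0964]
tcp_rot: [1.444, 1.037, -1.444]
wrist_force: [-2.1, 4.5, 2.4]
width: 0.365
```

```bash
python3 look.py 10 wrist
```

```text
11.25 [ 0.5467 -0.0582  0.0964] yaw -18.59 F [-2.06  4.51  2.4 ] T [0.641 0.426 1.242] w 0.364918783528391 q [-0.151  0.18   2.018 -0.     0.943  0.173]
[ 3.e-04 -3.e-04 -1.e+00]
```

View pics/wrist10.png

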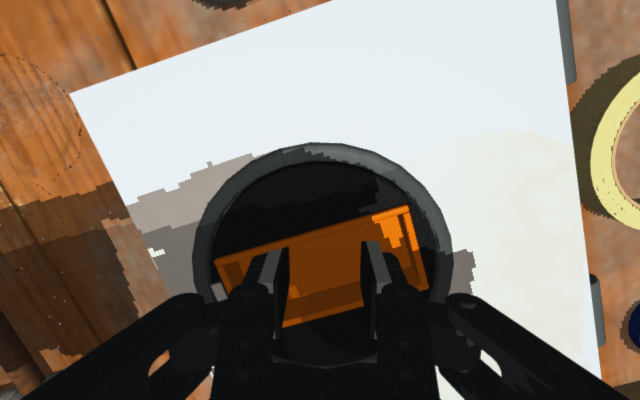

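Torque jumped from about 0.15 to 1.24 N m, so it's at the locked stop. I turn back slightly to free the fingers, lift out and look.

Call:
play_rows --deltas '[{"wx": 0, "wy": 0, "wz": 4, "x": 0, "y": 0, "z": 0, "fingers": 0.27}, {"wx": 0, "wy": 0, "wz": 10, "x": 0, "y": 0, "z": 0, "fingers": 0.27}, {"wx": 0, "wy": 0, "wz": 13, "x": 0, "y": 0, "z": 0, "fingers": 0.27}, {"wx": 0, "wy": 0, "wz": 13, "x": 0, "y": 0, "z": 0, "fingers": 0.27}, {"wx": 0, "wy": 0, "wz": 13, "x": 0, "y": 0, "z": 10, "fingers": 0.27}, {"wx": 0, "wy": 0, "wz": 13, "x": 0, "y": 0, "z": 30, "fingers": 0.27}, {"wx": 0, "wy": 0, "wz": 13, "x": 0, "y": 0, "z": 80, "fingers": 0.27}, {"wx": 0, "wy": 0, "wz": 13, "x": -50, "y": -50, "z": 130, "fingers": 0.27}, {"wx": 0, "wy": 0, "wz": 13, "x": -80, "y": -100, "z": 150, "fingers": 0.27}, {"wx": 0, "wy": 0, "wz": 13, "x": -80, "y": -160, "z": 150, "fingers": 0.27}, {"wx": 0, "wy": 0, "wz": 13, "x": -80, "y": -220, "z": 150, "fingers": 0.27}, {"wx": 0, "wy": 0, "wz": 13, "x": -80, "y": -280, "z": 150, "fingers": 0.27}, {"wx": 0, "wy": 0, "wz": 13, "x": -80, "y": -280, "z": 150, "fingers": 0.27}, {"wx": 0, "wy": 0, "wz": 13, "x": -80, "y": -280, "z": 150, "fingers": 0.27}]'

```text
time: 13.05
tool_pos: [0.4663, -0.3389, 0.2464]
tcp_rot: [1.284, 1.16, -1.283]
wrist_force: [-0.3, -0.0, 0.0]
width: 0.366
```

```bash
python3 look.py 11 scene top; python3 - <<'E'
from h import *
c=dict(np.load("top11.npz")); 
cv2.imwrite("pics/topc11.png",cv2.resize(c["frame"][140:260,200:430,::-1],None,fx=3.4,fy=3.4,interpolation=cv2.INTER_CUBIC))
W=cloud(c)
for a,(u,v) in dict(FL=(268,232),FR=(361,240),BL=(272,154),BR=(361,156),tin=(238,210),cork=(387,246)).items(): print(a,W[v,u].round(4))
E
```

```text
13.05 [ 0.4663 -0.3389  0.2464] yaw -5.8 F [-0.29 -0.01  0.02] T [-0.009 -0.011  0.017] w 0.3655916827779735 q [-0.672  0.083  1.827  0.     1.231 -0.571]
[ 1.e-04  4.e-04 -1.e+00]
FL [0.4942 0.028  0.0833]
FR [ 0.4827 -0.1467  0.0853]
BL [0.6448 0.0258 0.086 ]
BR [ 0.645  -0.1462  0.083 ]
tin [0.5426 0.0972 0.0255]
cork [ 0.4757 -0.2031  0.0332]
```

View pics/topc11.png

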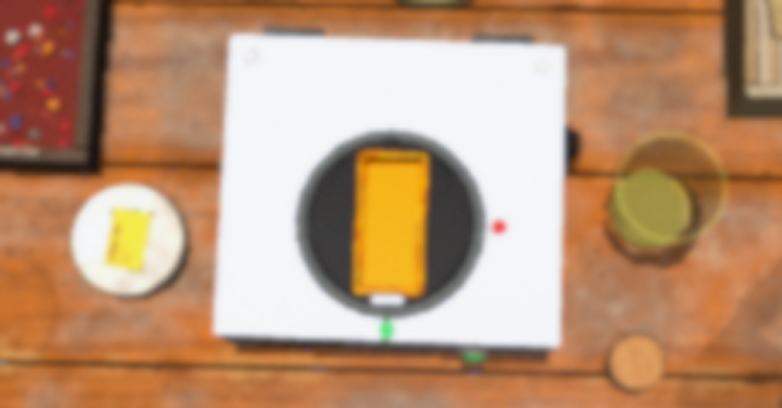

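View pics/scenec11.png

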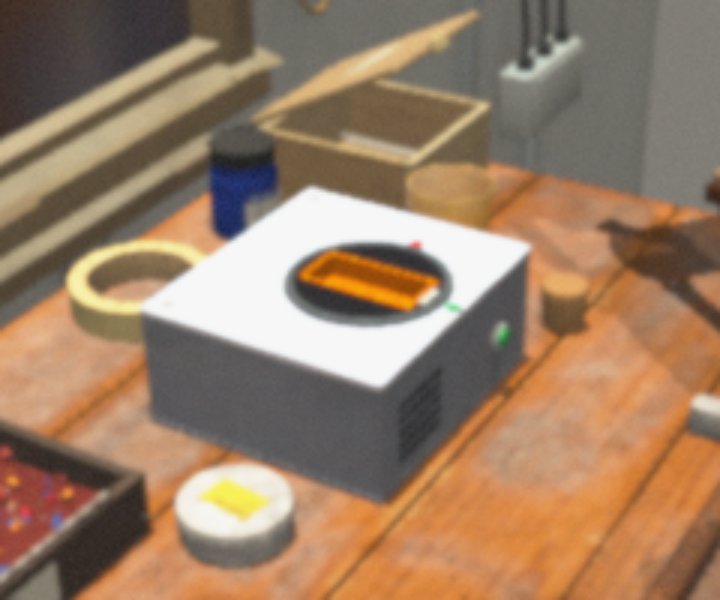

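The pointer is at the green dot (crop 387,300, against 387,330), the cover is level at 83-86 mm all round, and the loose things haven't moved. The robot is clear, so I hand in.

```bash
python3 -c "
from workcell import finish_job
print(finish_job())"
```

```text
the job is handed in; nothing more can be done
None
```

The cover is shut and the fastener is locked, with the white pointer at the green dot. I handed the job in at about 13 s; it reports no verdict.

- **Shutting the cover:** I pushed it down with shut fingers at its front-left corner, from about 0.19 rad. It reached its stop at a push of 17 N with the fingertips 84 mm above the table.
- **Turning the fastener:** I set both fingertips in the slot, about 31 mm apart, and turned it clockwise. At the stop the torque jumped from about 0.15 to 1.24 N m.

**Last checks:**
- The cover measured level, at 83–86 mm at four spots near its corners.
- The tin and cork measured within 1 mm of where they were. The tumbler looks unmoved in the top view, though I did not measure it again.
- The arm was clear of everything, with no contact force.

One move call was refused at the start because its rows lacked some keys; nothing moved. No check failed or disagreed.

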